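# Roll a ceramic ball out of a curved keeper track and park it

### The arm

A 6-joint arm with a two-finger parallel gripper is mounted at the origin on a cart in front of the work surface, level with it; the furniture and walls round the work are solid. World frame = base frame: x ahead of the robot, y to its left, z up, the work surface at z = 0. Lengths are in m, angles in degrees, forces in N, time in s.
With the tool pointing down it reaches from about 0.35 to 0.875 m from the base axis. Payload 4.2 kg.
Tool frame: the origin (TCP) lies on the centre line of the jaws, within the pads' length; the fingertips stand 25 mm ahead of it and the grasp point (between the pads) lies 6 mm ahead of it (finger_overhang is the distance from the TCP to the fingertips, in m); z points along the fingers, y is the line along which they close (so a half turn about z gives the same grasp; the last joint's range is limited). The gripper opens to 87 mm and grips with 3 to 60 N. Pads are 19 mm wide; open, the fingers measure 117 mm over their backs; the gripper's body (75 mm by 190 mm) begins 51 mm behind the grasp point.
Start: joints at [-53.48, 22.042, 0.453, 0, -68.411, -14.817], TCP at [0.231, -0.581, 0.248] pointing down, gripper open.
Joint ranges: [-179.83, 179.83], [-69.29, 118.12], [-61.27, 80.66], [-181.25, 117.63], [-171.15, -9.14], [-177.46, 177.46]. Speed limits (degrees/s): [159.86, 159.86, 180, 180, 180, 180].

### API

Orientations are given as a 3x3 rotation matrix whose columns are the frame's x, y, z axes.
In Python, from station import sense, capture, finish_job, spot_in, tip_of, finger_overhang gives the robot as it stands. The module is installed in compiled form; this text tells all that it offers.
- The arm moves only by the tool servo_tool, never from a script. Its arguments are lists of equal length, an entry for each row: "slide": the shift along the tool's x, y, z in m, a list of three; "spin": the turn about the tool's z in degrees; "grip": the closure, from 0 (fully open) to 1 (shut). A call has exactly 5 rows; each row is the pose to reach, as a shift and turn from the pose commanded when the call began, along the tool's axes at that moment; what a row does not reach only later rows make up. A row lasts 1/12 s, in which the tool goes at most 41.7 mm and 7.16 degrees, less where a joint would pass 70% of its speed; a pose out of reach is approached as far as the arm can. A call with a gripper value outside its range is refused whole. The fingers move at their own pace and stop on an object; the grip force is fixed at half the most. Time passes only in rows, so rows that repeat a pose let the fingers close, or fill a call up. It gives the time, the measured TCP pose, the force, the opening and the grip force at its end, in the units of the state.
- sense(): the state, without advancing time (a new reading comes with each control period).
- capture(name): name is "scene" or "top"; returns a dict with "pixels" (420x560x3 uint8, blue, green, red), "depth" (420x560 float32, m along the optical axis (not along the pixel's ray), 0 where there is no reading), "fx", "fy", "cx", "cy" (pixels), "R" (3x3) and "t" (3): a world point X has camera coordinates R X + t. Camera axes: x right, y down, z forward; pixel columns grow to the right and rows downward; lengths in m; the calibration is good to about 2 mm. A picture is of the moment at which its call begins.
- finish_job(): hands the job in; it is judged then, once.
Trained networks look in the newest picture that a camera, given by its name, has taken for a name from the list of things; names that differ only in an ending like _2 or _b are one class to them, and where a whole thing is asked for, a point or a joint stands for the part that bears it (a point fixed in the world has none). Each returns a list of dicts, best first, with "conf" (0 to 1); they miss things now and then, are a little off and sometimes report something else, mostly with a low value. They report only what shows in the picture. A call takes as long as a camera call. They do not tell look-alikes from the thing itself.
- spot_in(thing, camera): "point" ([x, y, z] in m, in world coordinates, good to about 4 mm: the middle of the surface that is visible of it).
- tip_of(thing, camera): "point" ([x, y, z] in m, in world coordinates, good to about 4 mm: a listed point, or the origin of a listed thing).
The state is a dict: "time_s": time; "joints": joint angles; "joint_velocities": joint speeds; "effort": joint torques, N m; "tcp_pos": TCP position; "ee_rot": TCP orientation; "wrist_force": force on the tool from outside, world axes, zero at the start; "moment": the same for the moment, N m; "gripper_width": opening from 0.0 (shut) to 1.0 (fully open); "gripper_force": force on a finger pad.
Only numpy, scipy, OpenCV 4.12 (cv2) and the standard library are available. Lean on these libraries where they do the work, as an engineer would, in place of code of your own. Each camera call takes 0.05 s, during which the arm holds its last target. There are 200 camera calls.

### The job

Get the white ceramic ball out of the curved blue ball track and park it on the red tape reel, so that it sits in the reel's hole and cannot roll away. Push it along the slot with the closed fingertips until it drops into the cup at the open end, press the green pedal behind the cup all the way down so that the cup tips up and stays up with the ball standing clear, then lift the ball out and set it on the reel, leaving the reel flat on the bench about where it is. Do not let the ball fall on the bench and do not disturb the beige masking tape roll that lies near the red reel.

Things in the scene. Friction and masses are not known exactly. Their poses are not given: they have to be found in the camera images.
- ball_track: Blue ball track fixed to the bench, 232 x 286 x 56 mm. Frame: z up, z=0 on the bench, origin at the centre of the quarter arc. Channel centre line (x,y in mm): from the closed end (-92,95) straight in +x to (0,95), a quarter circle of radius 95 round the origin to (95,0), then in -y to the cup, where the ball rests at (95,-32). Channel floor z=12, 52 mm wide.
- closed_end (a point): Inner face of the wall that closes the channel's start, on the centre line, at floor height z=12; in the track's frame (-92, 95). The ball starts in the straight part, its centre 54 to 88 mm from here in the track's +x; closed fingertips go into the slot between this wall and the ball.
- lip_end (a point): End of the dark keeper lips, track frame (95,-4). The lips (z=51 to 56) leave a slot 40 mm wide, narrower than the ball, so it cannot come out there. Beyond, to y=-82, only low cheeks: top z=40, inner faces 26, outer faces 32 mm either side of the centre line. The channel floor ends at y=-17: the ball drops 4 mm into the cup and stays, too deep to grip well.
- ball_center (a point): Centre of the white ceramic ball, 48 mm in diameter, about 0.23 kg. Polished (friction about 0.45), it rolls easily. At the start its centre is at z=36; in the lowered cup at z=32; with the cup tipped fully up at about z=60 and about 14 mm nearer the pedal, so that fingers closing along the track's x can take it above the cheeks.
- tipper (a joint): Rocker that carries cup and pedal, in rad: 0 = cup down (start), 0.55 = stop, cup tipped fully up. Its hinge runs along the track's x at track y=-92, z=20 mm. It is stiff (friction): with the ball in the cup the pedal needs about 10 to 14 N, and the rocker stays where it is left.
- cup (a point): Where the ball's centre lies when it rests in the cup (moves with the rocker; 60 mm on the track side of the hinge and 12 mm above it when down). The steel cup is 44 mm wide, has an 8 mm lip at the pedal side and 6 mm rails at the sides, 34 mm apart, and is open towards the channel.
- pedal (a point): Middle of the top of the green pedal, 36 x 26 mm, behind the cup, sloping up away from it; in the track's frame at (95,-132) mm, z=39 when the cup is down, about z=16 when fully pressed. Press it straight down with closed fingertips.
- red_reel: Red tape reel lying flat on the bench, 68 mm in diameter, 25 mm high, loose, about 60 g; hole about 40 mm wide, in which the ball sits with its centre about 40 mm over the bench. Origin at the centre of its underside, z up.
- masking_tape: Beige masking tape roll, 77 mm in diameter, 25 mm high, loose, lying flat 11 to 21 cm from the red reel, nearer to the robot or farther (another roll stands farther off and is fixed); leave it alone. Origin at the centre of its underside.
There are look-alikes about, which are no part of the job. There is more than one size of the red_reel; the job needs the smallest.

How it is judged (in metres and radians):
On the way, in this order (a step that is already met when the one before it is completed fails the run):
1. the ball has been rolled round the track and lies in the lowered cup (distance between ball_center and cup below 0.008 m and value of joint tipper below 0.15 rad), for 0.2 s.
2. the pedal is down and the ball stands tipped up in the cup (distance between ball_center and cup below 0.01 m and value of joint tipper above 0.42 rad), for 0.2 s.
3. the ball is lifted clear of the cup (distance between ball_center and cup above 0.05 m and height (world z) of ball_center above 0.08 m), for 0.1 s.
At the end, for the whole second after the job is handed in: The ball rests still in the hole of the red reel (centres within 7 mm from above, ball centre 34 to 48 mm over the bench), the reel lies flat on the bench within 40 mm of where it was, and the cup is still tipped up (over 0.35 rad) (horizontal distance between ball_center and red_reel below 0.007 m and height (world z) of ball_center between 0.034 and 0.048 m and height (world z) of red_reel below 0.004 m and angle between red_reel's own z axis and vertical below 0.08 rad and distance of red_reel from where it was at the start of the episode below 0.04 m and linear speed of ball below 0.02 m/s and value of joint tipper above 0.35 rad); the robot touches nothing.
It fails at once if the ball falls on the bench (height (world z) of ball_center below 0.027 m).
It fails at once if the masking tape roll is moved more than 25 mm (distance of masking_tape from where it was at the start of the episode above 0.025 m).
It also fails if it takes over 64 s, if anything falls off the work surface, if the arm or the gripper's body presses on something with over 40 N, if the wrist force passes 120 N, or if a joint passes its speed limit or range.

## Working session

There is one attempt and no reset: what is moved stays moved. The work goes in short steps, Python scripts to look and compute and a tool call to move; the robot and the scene stay as the last step left them, time stands still between calls to the robot, and variables do not carry over. Pictures are saved under pics/ and viewed, at most 10 in all, crops included, and the job is handed in when it is done.

Besides the shell and the picture viewer there is one more tool, called by a JSON object that holds its "op" and its "data". servo_tool: Moves the arm, as the interface text tells. Its arguments: {"type":"object","properties":{"slide":{"type":"array"},"spin":{"type":"array"},"grip":{"type":"array"}},"required":["slide","spin","grip"]}

```bash
mkdir -p pics
cat > h.py <<'E'
import numpy as np, cv2
from station import *
def world(c,u,v,d=None):
    d=c["depth"][v,u] if d is None else d
    p=np.array([(u-c["cx"])/c["fx"]*d,(v-c["cy"])/c["fy"]*d,d])
    return np.array(c["R"]).T@(p-np.array(c["t"]))
def cloud(c):
    v,u=np.mgrid[:420,:560]; d=c["depth"]
    P=np.stack([(u-c["cx"])/c["fx"]*d,(v-c["cy"])/c["fy"]*d,d],-1)
    return (P-np.array(c["t"]).ravel())@np.array(c["R"])
E
python3 - <<'E'
from h import *
np.set_printoptions(precision=4,suppress=True)
s=sense();print(s["tcp_pos"],s["ee_rot"],finger_overhang,s["time_s"])
for n in("scene","top"):
    c=capture(n);cv2.imwrite(f"pics/{n}0.png",c["pixels"])
    np.savez(f"{n}0.npz",**c)
    for t in("ball_track","closed_end","lip_end","ball_center","cup","pedal","red_reel","masking_tape"):
        print(n,t,[(np.round(r["point"],4).tolist(),round(r["conf"],2)) for r in tip_of(t,n)][:4])
E
```

```text
[ 0.231  -0.5802  0.2465] [[-0.9292 -0.3696 -0.0009]
 [-0.3696  0.9292  0.002 ]
 [ 0.0001  0.0022 -1.    ]] 0.025 0.0
scene ball_track [([0.5361, 0.0758, -0.001], 0.97)]
scene closed_end [([0.4343, 0.159, 0.0137], 0.83)]
scene lip_end [([0.6361, 0.0777, 0.0564], 0.59)]
scene ball_center [([0.5202, 0.1659, 0.0359], 0.59)]
scene cup [([0.6365, 0.0468, 0.0325], 0.84)]
scene pedal [([0.645, -0.0506, 0.038], 0.98)]
scene red_reel [([0.5773, -0.3367, 0.0], 0.97), ([0.7175, -0.4101, 0.0029], 0.87), ([0.5781, -0.1756, -0.0025], 0.81)]
scene masking_tape [([0.6346, 0.0502, 0.0333], 0.58), ([0.4396, -0.2822, -0.0004], 0.55)]
top ball_track [([0.5336, 0.0731, -0.0035], 0.66)]
top closed_end [([0.4346, 0.1537, 0.0146], 0.63)]
top lip_end [([0.6322, 0.0776, 0.0572], 0.83)]
top ball_center [([0.5179, 0.1668, 0.0355], 0.64)]
top cup [([0.6355, 0.0517, 0.0327], 0.69)]
top pedal [([0.6486, -0.0466, 0.041], 0.83)]
top red_reel [([0.5753, -0.1775, 0.0005], 0.82), ([0.5773, -0.338, 0.0034], 0.68), ([0.7205, -0.4054, -0.0007], 0.65)]
top masking_tape [([0.4392, -0.2791, 0.0018], 0.87)]
```

View pics/scene0.png

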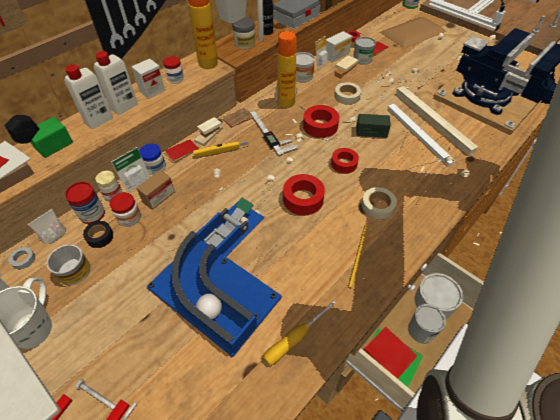

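View pics/top0.png

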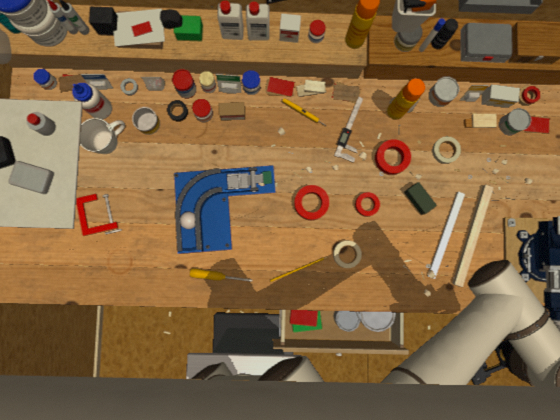

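The scene picture shows the L-shaped blue track, with the ball at about (208,306), the cup and pedal at about (240,210), and the small red reel at (345,160). In the top picture the ball is at (188,220), the pedal at (267,178), the small reel at (368,204) and the masking tape at (347,253). Next I fit precise poses.

```bash
cat > fit.py <<'E'
from h import *
from scipy.optimize import least_squares
np.set_printoptions(precision=4,suppress=True)
def cl(q): # signed distance to centre line, track frame
    x,y=q[:,0],q[:,1]
    return np.where((x>0)&(y>0),np.hypot(x,y)-.095,np.where(x<=0,y-.095,x-.095))
K={"closed_end":(-.092,.095),"lip_end":(.095,-.004),"cup":(.095,-.032),"pedal":(.095,-.132),"ball_track":(0,0)}
D={"closed_end":[(.4343,.159),(.4346,.1537)],"lip_end":[(.6361,.0777),(.6322,.0776)],"cup":[(.6365,.0468),(.6355,.0517)],"pedal":[(.645,-.0506),(.6486,-.0466)],"ball_track":[(.5361,.0758),(.5336,.0731)]}
A=np.array([K[k] for k in D for _ in D[k]]);B=np.array([p for k in D for p in D[k]])
def Rm(a):return np.array([[np.cos(a),-np.sin(a)],[np.sin(a),np.cos(a)]])
r0=least_squares(lambda p:((A@Rm(p[2]).T+p[:2])-B).ravel(),[.535,.075,0]);print("det",r0.x,np.abs(r0.fun).max())
if __name__=="__main__":
  for n in("scene","top"):
    c=dict(np.load(n+"0.npz"));P=cloud(c);im=c["pixels"].astype(int)
    m=(c["depth"]>0)&(P[...,2]>.050)&(P[...,2]<.062)&(np.hypot(P[...,0]-.54,P[...,1]-.08)<.25)
    Q=P[m][:,:2]; T=lambda p,Q:(Q-p[:2])@Rm(p[2])
    q=T(r0.x,Q); ok=(np.abs(cl(q))<.04)&(q[:,0]>-.1)&(q[:,1]>-.01);Q=Q[ok]
    f=lambda p:np.r_[np.maximum(np.abs(np.abs(cl(T(p,Q)))-.026)-.005,0),]
    f2=lambda p:np.abs(cl(T(p,Q)))-.026
    r=least_squares(f2,r0.x,loss="soft_l1",f_scale=.003);q=T(r.x,Q)
    print(n,len(Q),r.x,"dist pct",np.percentile(np.abs(cl(q)),[2,50,98]),"ext",q.min(0),q.max(0))
    b,g,rr=im[...,0],im[...,1],im[...,2]
    # ball
    mb=(im.min(-1)>130)&(np.hypot(P[...,0]-.519,P[...,1]-.166)<.03)&(P[...,2]>.035)&(P[...,2]<.065)
    S=P[mb];rb=least_squares(lambda p:np.linalg.norm(S-p,axis=1)-.024,[.519,.166,.036],loss="soft_l1",f_scale=.002);print(" ball",len(S),rb.x,"track",T(r.x,rb.x[None,:2]))
    mr=(rr>90)&(g<60)&(np.hypot(P[...,0]-.577,P[...,1]+.337)<.05)
    S=P[mr];top=S[(S[:,2]>.021)&(S[:,2]<.03)][:,:2]
    (x,y),R=cv2.minEnclosingCircle(top.astype(np.float32));print(" reel",len(top),x,y,R,np.median(S[:,2]),top.min(0),top.max(0))
E
python3 fit.py
```

```text
det [0.5373 0.0721 0.109 ] 0.0039376092678002905
scene 2219 [0.5373 0.0725 0.1068] dist pct [0.0018 0.0248 0.0328] ext [-0.0979 -0.0041] [0.1291 0.128 ]
 ball 391 [0.5199 0.1655 0.0363] track [[-0.0074  0.0944]]
 reel 286 0.5814805626869202 -0.3358932137489319 0.035454533994197845 0.02485730370182841 [ 0.5468 -0.3709] [ 0.6123 -0.3028]
top 1030 [0.5359 0.0722 0.1118] dist pct [0.0019 0.0252 0.0332] ext [-0.0973 -0.0049] [0.1285 0.1279]
 ball 131 [0.5173 0.1658 0.0351] track [[-0.0081  0.095 ]]
 reel 244 0.5781311988830566 -0.3368668258190155 0.03429097682237625 0.02420946853155536 [ 0.5462 -0.371 ] [ 0.6096 -0.304 ]
```

```bash
cat > plan.py <<'E'
from h import *
T0=np.array([.5366,.0724]);Y=.109
def tw(x,y): # track mm -> world
    c,s=np.cos(Y),np.sin(Y);x,y=x/1e3,y/1e3
    return np.array([T0[0]+c*x-s*y,T0[1]+s*x+c*y])
H0=np.degrees(Y)
def pose():
    s=sense();R=np.array(s["ee_rot"]);return np.r_[s["tcp_pos"],np.degrees(np.arctan2(R[1,1],R[0,1]))],s
def calls(ways,start=None):
    """each way = list of up to 5 row poses (x,y,z,heading); 1 pose = interpolate; prints tool-frame rows"""
    p=np.array(start if start is not None else pose()[0],float)
    for w in ways:
        w=np.atleast_2d(np.array(w,float))
        if len(w)==1: w=p+(w[0]-p)*np.arange(1,6)[:,None]/5
        h=np.radians(p[3]);ty=np.array([np.cos(h),np.sin(h)]);tx=np.array([ty[1],-ty[0]])*-1
        # tool z down: x = y cross z
        tx=np.cross(np.r_[ty,0],[0,0,-1])[:2]
        d=w-p
        print([[round(float(e[:2]@tx),3),round(float(e[:2]@ty),3),round(float(-e[2]),3)] for e in d],[round(float(-e[3]),1) for e in d])
        p=w[-1]
E
python3 - <<'E'
from plan import *
p,s=pose();print(p,s["ee_rot"])
a=tw(-62,95);print(a)
calls([(.34,-.42,.2,146),(.42,-.25,.2,165),(.45,-.05,.2,186.3),(*a,.2,186.3),(*a,.12,186.3)])
E
```

```text
[  0.23113496  -0.58064636   0.24756918 111.70259069] [[-9.29115852e-01 -3.69788769e-01  1.44296043e-05]
 [-3.69788769e-01  9.29115852e-01 -1.97242528e-06]
 [-1.26773933e-05 -7.16851719e-06 -1.00000000e+00]]
[0.46463344 0.16009159]
[[-0.032, 0.022, 0.01], [-0.064, 0.044, 0.019], [-0.096, 0.065, 0.029], [-0.128, 0.087, 0.038], [-0.161, 0.109, 0.048]] [-6.9, -13.7, -20.6, -27.4, -34.3]
[[-0.037, 0.006, -0.0], [-0.074, 0.011, -0.0], [-0.111, 0.017, -0.0], [-0.149, 0.023, -0.0], [-0.186, 0.029, -0.0]] [-3.8, -7.6, -11.4, -15.2, -19.0]
[[-0.04, 0.005, -0.0], [-0.08, 0.009, -0.0], [-0.121, 0.014, -0.0], [-0.161, 0.018, -0.0], [-0.201, 0.023, -0.0]] [-4.3, -8.5, -12.8, -17.0, -21.3]
[[-0.041, -0.008, -0.0], [-0.083, -0.015, -0.0], [-0.124, -0.023, -0.0], [-0.166, -0.03, -0.0], [-0.207, -0.038, -0.0]] [-0.0, -0.0, -0.0, -0.0, -0.0]
[[0.0, 0.0, 0.016], [0.0, 0.0, 0.032], [0.0, 0.0, 0.048], [0.0, 0.0, 0.064], [0.0, 0.0, 0.08]] [-0.0, -0.0, -0.0, -0.0, -0.0]
```

{"op": "servo_tool", "data": {"slide": [[-0.032, 0.022, 0.01], [-0.064, 0.044, 0.019], [-0.096, 0.065, 0.029], [-0.128, 0.087, 0.038], [-0.161, 0.109, 0.048]], "spin": [-6.9, -13.7, -20.6, -27.4, -34.3], "grip": [1, 1, 1, 1, 1]}}

```text
time_s: 1.32
tcp_pos: [0.341, -0.4185, 0.1995]
ee_rot: [[-0.555, -0.832, 0.001], [-0.832, 0.555, -0.001], [0.0, -0.001, -1.0]]
wrist_force: [0.5, -0.3, 0.7]
gripper_width: 0.708
gripper_force: 0.0
```

{"op": "servo_tool", "data": {"slide": [[-0.037, 0.006, 0], [-0.074, 0.011, 0], [-0.111, 0.017, 0], [-0.149, 0.023, 0], [-0.186, 0.029, 0]], "spin": [-3.8, -7.6, -11.4, -15.2, -19], "grip": [1, 1, 1, 1, 1]}}

```text
time_s: 1.73
tcp_pos: [0.421, -0.2477, 0.1999]
ee_rot: [[-0.255, -0.967, 0.001], [-0.967, 0.255, -0.0], [0.0, -0.001, -1.0]]
wrist_force: [1.1, -0.5, 0.2]
gripper_width: 0.324
gripper_force: 0.0
```

{"op": "servo_tool", "data": {"slide": [[-0.04, 0.005, 0], [-0.08, 0.009, 0], [-0.121, 0.014, 0], [-0.161, 0.018, 0], [-0.201, 0.023, 0]], "spin": [-4.3, -8.5, -12.8, -17, -21.3], "grip": [1, 1, 1, 1, 1]}}

```text
time_s: 2.15
tcp_pos: [0.4503, -0.0473, 0.2]
ee_rot: [[0.114, -0.994, 0.001], [-0.994, -0.114, 0.0], [0.0, -0.001, -1.0]]
wrist_force: [0.8, -0.8, -0.7]
gripper_width: 0.02
gripper_force: 0.0
```

{"op": "servo_tool", "data": {"slide": [[-0.041, -0.008, 0], [-0.083, -0.015, 0], [-0.124, -0.023, 0], [-0.166, -0.03, 0], [-0.207, -0.038, 0]], "spin": [0, 0, 0, 0, 0], "grip": [1, 1, 1, 1, 1]}}

```text
time_s: 2.57
tcp_pos: [0.4647, 0.1606, 0.2]
ee_rot: [[0.11, -0.994, 0.001], [-0.994, -0.11, 0.001], [-0.0, -0.001, -1.0]]
wrist_force: [1.5, -0.5, -0.4]
gripper_width: 0.003
gripper_force: 0.0
```

{"op": "servo_tool", "data": {"slide": [[0, 0, 0.016], [0, 0, 0.032], [0, 0, 0.048], [0, 0, 0.064], [0, 0, 0.08]], "spin": [0, 0, 0, 0, 0], "grip": [1, 1, 1, 1, 1]}}

```text
time_s: 2.98
tcp_pos: [0.4651, 0.1588, 0.1191]
ee_rot: [[0.11, -0.994, 0.001], [-0.994, -0.11, 0.0], [-0.0, -0.001, -1.0]]
wrist_force: [-0.9, 0.4, -0.3]
gripper_width: 0.002
gripper_force: 0.0
```

```bash
cat >> plan.py <<'E'
def arc(s,z): # finger pose at path length s (mm) from arc start
    if s<=0: return (*tw(s,95),z,180+H0)
    a=s/95
    if a<=np.pi/2: return (*tw(95*np.sin(a),95*np.cos(a)),z,180+H0-np.degrees(a))
    return (*tw(95,-(s-95*np.pi/2)),z,90+H0)
E
python3 - <<'E'
from plan import *
p,s=pose();print(p)
z=.054
calls([arc(-62,z)]+[[arc(-62+25*k+5*(i+1),z) for i in range(5)] for k in range(8)])
E
```

```text
[ 4.65112270e-01  1.58787841e-01  1.19061458e-01 -1.73663253e+02]
[[-0.0, 0.0, 0.013], [-0.001, 0.0, 0.026], [-0.001, 0.0, 0.039], [-0.001, 0.0, 0.052], [-0.001, 0.0, 0.065]] [-72.0, -144.0, -215.9, -287.9, -359.9]
[[0.0, -0.005, 0.0], [0.0, -0.01, 0.0], [0.0, -0.015, 0.0], [-0.0, -0.02, 0.0], [0.0, -0.025, 0.0]] [-0.0, -0.0, -0.0, -0.0, -0.0]
[[0.0, -0.005, -0.0], [0.0, -0.01, -0.0], [-0.0, -0.015, -0.0], [-0.0, -0.02, -0.0], [0.0, -0.025, -0.0]] [-0.0, -0.0, -0.0, -0.0, -0.0]
[[-0.0, -0.005, -0.0], [-0.0, -0.01, -0.0], [0.0, -0.015, -0.0], [0.0, -0.02, -0.0], [0.001, -0.025, -0.0]] [-0.0, -0.0, 1.8, 4.8, 7.8]
[[0.0, -0.005, -0.0], [0.001, -0.01, -0.0], [0.001, -0.015, -0.0], [0.002, -0.02, -0.0], [0.003, -0.025, -0.0]] [3.0, 6.0, 9.0, 12.1, 15.1]
[[0.0, -0.005, -0.0], [0.001, -0.01, -0.0], [0.001, -0.015, -0.0], [0.002, -0.02, -0.0], [0.003, -0.025, -0.0]] [3.0, 6.0, 9.0, 12.1, 15.1]
[[0.0, -0.005, -0.0], [0.001, -0.01, -0.0], [0.001, -0.015, -0.0], [0.002, -0.02, -0.0], [0.003, -0.025, -0.0]] [3.0, 6.0, 9.0, 12.1, 15.1]
[[0.0, -0.005, -0.0], [0.001, -0.01, -0.0], [0.001, -0.015, -0.0], [0.002, -0.02, -0.0], [0.003, -0.025, -0.0]] [3.0, 6.0, 9.0, 12.1, 15.1]
[[0.0, -0.005, -0.0], [0.001, -0.01, -0.0], [0.001, -0.015, -0.0], [0.002, -0.02, -0.0], [0.003, -0.025, -0.0]] [3.0, 6.0, 9.0, 12.1, 15.1]
```

{"op": "servo_tool", "data": {"slide": [[0, 0, 0.013], [0, 0, 0.026], [-0.001, 0, 0.039], [-0.001, 0, 0.052], [-0.001, 0, 0.065]], "spin": [0, 0, 0, 0, 0], "grip": [1, 1, 1, 1, 1]}}

```text
time_s: 3.4
tcp_pos: [0.4652, 0.1596, 0.0541]
ee_rot: [[0.11, -0.994, 0.001], [-0.994, -0.11, 0.0], [-0.0, -0.001, -1.0]]
wrist_force: [-0.1, -0.0, 0.6]
gripper_width: 0.009
gripper_force: 0.0
```

{"op": "servo_tool", "data": {"slide": [[0, -0.005, 0], [0, -0.01, 0], [0, -0.015, 0], [0, -0.02, 0], [0, -0.025, 0]], "spin": [0, 0, 0, 0, 0], "grip": [1, 1, 1, 1, 1]}}

```text
time_s: 3.82
tcp_pos: [0.4908, 0.1625, 0.0554]
ee_rot: [[0.11, -0.994, 0.001], [-0.994, -0.11, 0.001], [-0.001, -0.001, -1.0]]
wrist_force: [-0.4, -0.4, -0.0]
gripper_width: 0.002
gripper_force: 0.3
```

{"op": "servo_tool", "data": {"slide": [[0, -0.005, 0], [0, -0.01, 0], [0, -0.015, 0], [0, -0.02, 0], [0, -0.025, 0]], "spin": [0, 0, 0, 0, 0], "grip": [1, 1, 1, 1, 1]}}

```text
time_s: 4.23
tcp_pos: [0.5152, 0.165, 0.0546]
ee_rot: [[0.11, -0.994, 0.0], [-0.994, -0.11, 0.0], [-0.0, -0.0, -1.0]]
wrist_force: [-1.1, 0.9, -0.8]
gripper_width: 0.006
gripper_force: 0.3
```

Run:
```python
from plan import *
p,s=pose();print(p,arc(-12,.054),s["wrist_force"])
c=capture("top");
a=c["pixels"][140:280,140:310];b=capture("scene")["pixels"][180:370,130:300]
cv2.imwrite("pics/a1.png",np.hstack([cv2.resize(a,None,fx=2.2,fy=2.2),cv2.resize(b,(360,308))[:308]]) )
```

```text
[ 5.15150700e-01  1.64985981e-01  5.45971469e-02 -1.73697135e+02] (np.float64(0.5143367078973707), np.float64(0.16553079954962807), 0.054, np.float64(186.24523996692596)) [-1.1418906   0.8867274  -0.83293155]
```

View pics/a1.png

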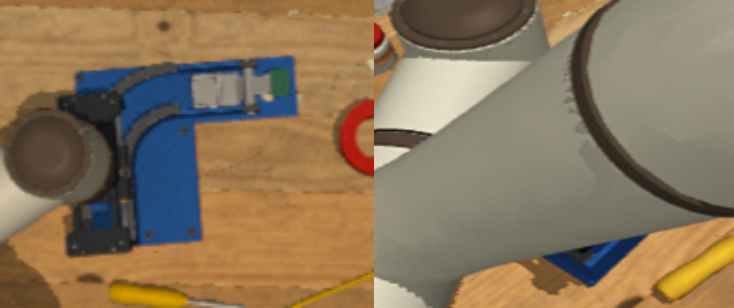

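The gripper covers the slot and the ball, at about (90,160) in the left half. The cup at (215,90) is still empty. Tracking is good, so I keep pushing.

{"op": "servo_tool", "data": {"slide": [[0, -0.005, 0], [0, -0.01, 0], [0, -0.015, 0], [0, -0.02, 0], [0.001, -0.025, 0]], "spin": [0, 0, 1.8, 4.8, 7.8], "grip": [1, 1, 1, 1, 1]}}

```text
time_s: 4.75
tcp_pos: [0.5343, 0.1636, 0.053]
ee_rot: [[-0.03, -0.999, -0.014], [-1.0, 0.03, -0.007], [0.007, 0.013, -1.0]]
wrist_force: [-12.1, -4.6, 5.4]
gripper_width: 0.003
gripper_force: 6.3
```

{"op": "servo_tool", "data": {"slide": [[0, -0.005, 0], [0.001, -0.01, 0], [0.001, -0.015, 0], [0.002, -0.02, 0], [0.003, -0.025, 0]], "spin": [3, 6, 9, 12, 15], "grip": [1, 1, 1, 1, 1]}}

```text
time_s: 5.17
tcp_pos: [0.5576, 0.1597, 0.0522]
ee_rot: [[-0.289, -0.957, -0.017], [-0.957, 0.289, -0.007], [0.012, 0.014, -1.0]]
wrist_force: [-16.1, -1.1, 5.1]
gripper_width: 0.005
gripper_force: 7.2
```

{"op": "servo_tool", "data": {"slide": [[0, -0.005, 0], [0.001, -0.01, 0], [0.001, -0.015, 0], [0.002, -0.02, 0], [0.003, -0.025, 0]], "spin": [3, 6, 9, 12, 15], "grip": [1, 1, 1, 1, 1]}}

```text
time_s: 5.58
tcp_pos: [0.5801, 0.1507, 0.052]
ee_rot: [[-0.527, -0.85, -0.018], [-0.85, 0.527, -0.006], [0.015, 0.012, -1.0]]
wrist_force: [-16.8, 2.7, 4.3]
gripper_width: 0.004
gripper_force: 7.8
```

Run:
```python
from plan import *
p,s=pose();p[3]%=360;print(p,arc(63,.054),s["wrist_force"])
calls([[arc(63+25*k+5*(i+1),.054) for i in range(5)] for k in range(3)],p)
```

```text
[5.80111667e-01 1.50720455e-01 5.19987941e-02 1.48212406e+02] (np.float64(0.58659160374246), np.float64(0.15318266865644423), 0.054, np.float64(148.249091447724)) [-16.80693241   2.70497139   4.31971751]
[[-0.005, -0.009, -0.002], [-0.005, -0.014, -0.002], [-0.004, -0.019, -0.002], [-0.003, -0.024, -0.002], [-0.002, -0.029, -0.002]] [3.0, 6.0, 9.0, 12.0, 15.0]
[[0.0, -0.005, -0.0], [0.001, -0.01, -0.0], [0.001, -0.015, -0.0], [0.002, -0.02, -0.0], [0.003, -0.025, -0.0]] [3.0, 6.0, 9.0, 12.1, 15.1]
[[0.0, -0.005, -0.0], [0.001, -0.01, -0.0], [0.001, -0.015, -0.0], [0.002, -0.02, -0.0], [0.003, -0.025, -0.0]] [3.0, 6.0, 9.0, 12.1, 15.1]
```

```bash
cat >> plan.py <<'E'
def arc2(s,z,r,adv):
    a=s/95
    return (*tw(r*np.sin(a),r*np.cos(a)),z,180+H0-np.degrees(a)-adv)
E
python3 - <<'E'
from plan import *
z=.054
f=lambda s,k=1:arc2(s,z,95+3*k,14*k)
calls([[f(63+3*(i+1),(i+1)/5) for i in range(5)]]+[[f(78+20*k+4*(i+1)) for i in range(5)] for k in range(3)],arc(63,z))
E
```

```text
[[-0.001, -0.003, -0.0], [-0.001, -0.006, -0.0], [-0.001, -0.009, -0.0], [-0.002, -0.012, -0.0], [-0.002, -0.015, -0.0]] [4.6, 9.2, 13.8, 18.4, 23.0]
[[-0.001, -0.004, -0.0], [-0.002, -0.008, -0.0], [-0.002, -0.012, -0.0], [-0.003, -0.016, -0.0], [-0.003, -0.02, -0.0]] [2.4, 4.8, 7.2, 9.6, 12.1]
[[-0.001, -0.004, -0.0], [-0.002, -0.008, -0.0], [-0.002, -0.012, -0.0], [-0.003, -0.016, -0.0], [-0.003, -0.02, -0.0]] [2.4, 4.8, 7.2, 9.6, 12.1]
[[-0.001, -0.004, -0.0], [-0.002, -0.008, -0.0], [-0.002, -0.012, -0.0], [-0.003, -0.016, -0.0], [-0.003, -0.02, -0.0]] [2.4, 4.8, 7.2, 9.6, 12.1]
```

{"op": "servo_tool", "data": {"slide": [[-0.001, -0.003, 0], [-0.001, -0.006, 0], [-0.001, -0.009, 0], [-0.002, -0.012, 0], [-0.002, -0.015, 0]], "spin": [4.6, 9.2, 13.8, 18.4, 23], "grip": [1, 1, 1, 1, 1]}}

```text
time_s: 6.0
tcp_pos: [0.6011, 0.1476, 0.0546]
ee_rot: [[-0.816, -0.578, -0.001], [-0.578, 0.816, 0.0], [0.001, 0.001, -1.0]]
wrist_force: [-0.8, 1.6, 1.7]
gripper_width: 0.009
gripper_force: 1.0
```

{"op": "servo_tool", "data": {"slide": [[-0.001, -0.004, 0], [-0.002, -0.008, 0], [-0.002, -0.012, 0], [-0.003, -0.016, 0], [-0.003, -0.02, 0]], "spin": [2.4, 4.8, 7.2, 9.6, 12], "grip": [1, 1, 1, 1, 1]}}

```text
time_s: 6.42
tcp_pos: [0.6161, 0.1327, 0.0547]
ee_rot: [[-0.918, -0.397, 0.001], [-0.397, 0.918, 0.001], [-0.001, 0.0, -1.0]]
wrist_force: [-0.3, 1.7, 0.7]
gripper_width: 0.008
gripper_force: 0.8
```

Run:
```python
from plan import *
c=capture("top");np.savez("t1.npz",**c)
print([(np.round(r["point"],4),r["conf"]) for r in tip_of("ball_center","top")])
cv2.imwrite("pics/a2.png",cv2.resize(c["pixels"][140:260,150:300],None,fx=4,fy=4))
```

```text
[]
```

View pics/a2.png

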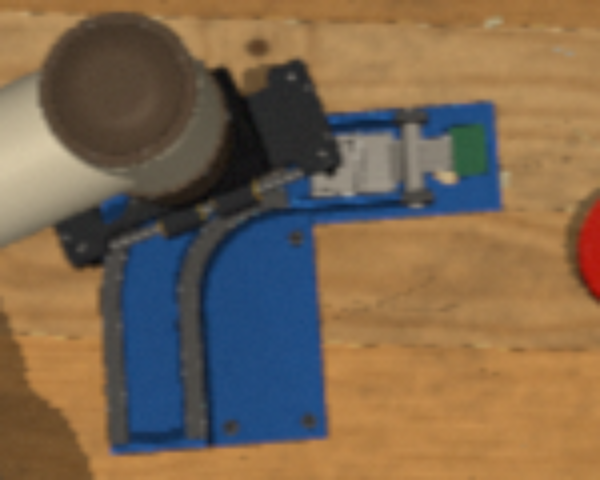

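The force has dropped to about 2 N. The picture shows the gripper over the bend and the cup at (350,165) still empty, so the ball is under the gripper. I continue.

{"op": "servo_tool", "data": {"slide": [[-0.001, -0.004, 0], [-0.002, -0.008, 0], [-0.002, -0.012, 0], [-0.003, -0.016, 0], [-0.003, -0.02, 0]], "spin": [2.4, 4.8, 7.2, 9.6, 12], "grip": [1, 1, 1, 1, 1]}}

```text
time_s: 6.93
tcp_pos: [0.6266, 0.1155, 0.0546]
ee_rot: [[-0.98, -0.199, 0.001], [-0.199, 0.98, 0.0], [-0.001, 0.0, -1.0]]
wrist_force: [-0.5, 2.0, 0.4]
gripper_width: 0.005
gripper_force: 0.7
```

{"op": "servo_tool", "data": {"slide": [[0, -0.004, 0], [0.001, -0.008, 0], [0.001, -0.012, 0], [0.001, -0.016, 0], [0.001, -0.02, 0]], "spin": [1, 2, 3, 4, 5], "grip": [1, 1, 1, 1, 1]}}

```text
time_s: 7.35
tcp_pos: [0.6292, 0.095, 0.0545]
ee_rot: [[-0.994, -0.112, -0.0], [-0.112, 0.994, -0.0], [0.0, -0.0, -1.0]]
wrist_force: [-1.0, -1.2, -0.1]
gripper_width: 0.004
gripper_force: 0.0
```

Run:
```python
from plan import *
p,s=pose();q=p[:2]-T0;c_,s_=np.cos(Y),np.sin(Y)
print(p,"track",q[0]*c_+q[1]*s_,-q[0]*s_+q[1]*c_,"tip dir rel",p[3]-H0)
for n in("top","scene"):
    c=capture(n);print([(np.round(r["point"],4),r["conf"]) for r in tip_of("ball_center",n)])
print(tw(95,-32))
```

```text
[6.29180283e-01 9.49558422e-02 5.44765694e-02 9.64341115e+01] track 0.09448457576120341 0.012350701407233709 tip dir rel 90.18887154779529
[]
[]
[0.63451731 0.05092442]
```

{"op": "servo_tool", "data": {"slide": [[0, 0, -0.02], [0, 0, -0.04], [0, 0, -0.06], [0, 0, -0.08], [0, 0, -0.08]], "spin": [0, 0, 0, -6, -13], "grip": [1, 1, 1, 1, 1]}}

```text
time_s: 7.97
tcp_pos: [0.6318, 0.0963, 0.1395]
ee_rot: [[-0.94, -0.34, 0.008], [-0.34, 0.94, 0.002], [-0.009, -0.001, -1.0]]
wrist_force: [1.0, 0.5, 0.2]
gripper_width: 0.005
gripper_force: 0.0
```

Run:
```python
from plan import *
p,s=pose();print(p)
a=tw(95,-132);print(a)
ang=180+H0
calls([(*tw(95,-60),.135,145.4),(*a,.135,180),(*a,.09,ang),(*a,.068,ang)],p)
```

```text
[6.31756952e-01 9.63031133e-02 1.39521238e-01 1.09895067e+02]
[ 0.64539574 -0.04848212]
[[0.004, -0.014, 0.001], [0.008, -0.028, 0.002], [0.012, -0.042, 0.003], [0.016, -0.057, 0.004], [0.019, -0.071, 0.005]] [-7.1, -14.2, -21.3, -28.4, -35.5]
[[0.011, -0.009, -0.0], [0.022, -0.019, -0.0], [0.033, -0.028, -0.0], [0.044, -0.038, -0.0], [0.054, -0.047, -0.0]] [-6.9, -13.8, -20.8, -27.7, -34.6]
[[0.0, 0.0, 0.009], [0.0, 0.0, 0.018], [0.0, 0.0, 0.027], [0.0, 0.0, 0.036], [0.0, 0.0, 0.045]] [-1.2, -2.5, -3.7, -5.0, -6.2]
[[0.0, 0.0, 0.004], [0.0, 0.0, 0.009], [0.0, 0.0, 0.013], [0.0, 0.0, 0.018], [0.0, 0.0, 0.022]] [-0.0, -0.0, -0.0, -0.0, -0.0]
```

{"op": "servo_tool", "data": {"slide": [[0.004, -0.014, 0.001], [0.008, -0.028, 0.002], [0.012, -0.042, 0.003], [0.016, -0.057, 0.004], [0.019, -0.071, 0.005]], "spin": [-7.1, -14.2, -21.3, -28.4, -35.5], "grip": [1, 1, 1, 1, 1]}}

```text
time_s: 8.38
tcp_pos: [0.6348, 0.0217, 0.1295]
ee_rot: [[-0.568, -0.823, -0.0], [-0.823, 0.568, 0.0], [0.0, 0.0, -1.0]]
wrist_force: [0.7, 0.3, 0.7]
gripper_width: 0.006
gripper_force: 0.0
```

{"op": "servo_tool", "data": {"slide": [[0.011, -0.009, 0], [0.022, -0.019, 0], [0.033, -0.028, 0], [0.044, -0.038, 0], [0.054, -0.047, 0]], "spin": [-6.9, -13.8, -20.8, -27.7, -34.6], "grip": [1, 1, 1, 1, 1]}}

```text
time_s: 8.8
tcp_pos: [0.6425, -0.0496, 0.1295]
ee_rot: [[-0.001, -1.0, -0.0], [-1.0, 0.001, -0.0], [0.0, 0.0, -1.0]]
wrist_force: [1.4, 0.6, 0.5]
gripper_width: 0.009
gripper_force: 0.0
```

Run:
```python
from plan import *
p,s=pose();print(p)
for n in("top","scene"):
    c=capture(n);P=cloud(c)
    print([(np.round(r["point"],4),r["conf"]) for r in tip_of("ball_center",n)])
    if n=="top": a=cv2.resize(c["pixels"][140:240,160:300],None,fx=2.8,fy=2.8)
    else: b=cv2.resize(c["pixels"][180:360,130:310],(280,280))
cv2.imwrite("pics/a3.png",np.hstack([a,b]))
a=tw(95,-132);ang=180+H0;p[3]%=360
calls([(*a,.09,ang),(*a,.069,ang)],p)
```

```text
[ 6.42537800e-01 -4.96253650e-02  1.29532937e-01  1.79967763e+02]
[(array([0.6368, 0.0492, 0.0315]), 0.7)]
[(array([0.6375, 0.0498, 0.03  ]), 0.77)]
[[-0.0, -0.001, 0.008], [-0.0, -0.001, 0.016], [-0.001, -0.002, 0.024], [-0.001, -0.002, 0.032], [-0.001, -0.003, 0.04]] [-1.3, -2.5, -3.8, -5.0, -6.3]
[[0.0, 0.0, 0.004], [0.0, 0.0, 0.008], [0.0, 0.0, 0.013], [0.0, 0.0, 0.017], [0.0, 0.0, 0.021]] [-0.0, -0.0, -0.0, -0.0, -0.0]
```

View pics/a3.png

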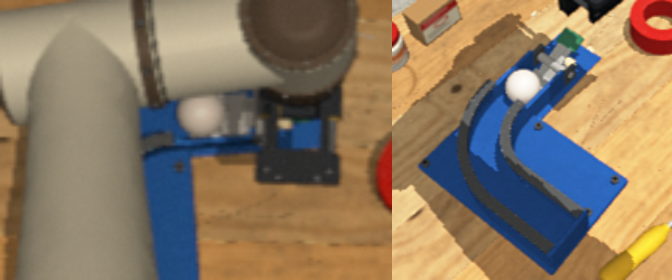

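The white ball lies in the lowered cup, at (200,115) in the top crop, with its centre at z≈31 mm. I press the pedal now.

{"op": "servo_tool", "data": {"slide": [[0.001, -0.001, 0.008], [0.001, -0.001, 0.016], [0.001, -0.002, 0.024], [0.001, -0.002, 0.032], [0.001, -0.003, 0.04]], "spin": [-1.3, -2.5, -3.8, -5, -6.3], "grip": [1, 1, 1, 1, 1]}}

```text
time_s: 9.42
tcp_pos: [0.6452, -0.0497, 0.0882]
ee_rot: [[0.105, -0.994, -0.001], [-0.994, -0.105, -0.0], [-0.0, 0.001, -1.0]]
wrist_force: [0.1, 0.5, 0.7]
gripper_width: 0.007
gripper_force: 0.0
```

{"op": "servo_tool", "data": {"slide": [[0, 0, 0.004], [0, 0, 0.008], [0, 0, 0.012], [0, 0, 0.016], [0, 0, 0.02]], "spin": [0, 0, 0, 0, 0], "grip": [1, 1, 1, 1, 1]}}

```text
time_s: 9.83
tcp_pos: [0.6457, -0.05, 0.0694]
ee_rot: [[0.103, -0.995, 0.001], [-0.995, -0.103, 0.0], [0.0, -0.001, -1.0]]
wrist_force: [0.4, -0.2, -0.5]
gripper_width: 0.005
gripper_force: 0.0
```

{"op": "servo_tool", "data": {"slide": [[0, 0, 0.002], [0, 0, 0.004], [0, 0, 0.006], [0, 0, 0.008], [0, 0, 0.01]], "spin": [0, 0, 0, 0, 0], "grip": [1, 1, 1, 1, 1]}}

```text
time_s: 10.25
tcp_pos: [0.6463, -0.0517, 0.0623]
ee_rot: [[0.104, -0.995, 0.002], [-0.995, -0.104, -0.003], [0.003, -0.001, -1.0]]
wrist_force: [-2.9, -6.0, 11.1]
gripper_width: 0.003
gripper_force: 4.6
```

{"op": "servo_tool", "data": {"slide": [[0, 0, 0.002], [0, 0, 0.004], [0, 0, 0.006], [0, 0, 0.008], [0, 0, 0.01]], "spin": [0, 0, 0, 0, 0], "grip": [1, 1, 1, 1, 1]}}

```text
time_s: 10.67
tcp_pos: [0.647, -0.0521, 0.0526]
ee_rot: [[0.104, -0.995, 0.003], [-0.995, -0.104, -0.003], [0.003, -0.003, -1.0]]
wrist_force: [-1.3, -7.0, 10.3]
gripper_width: 0.005
gripper_force: 4.4
```

{"op": "servo_tool", "data": {"slide": [[0, 0, 0.002], [0, 0, 0.004], [0, 0, 0.006], [0, 0, 0.008], [0, 0, 0.01]], "spin": [0, 0, 0, 0, 0], "grip": [1, 1, 1, 1, 1]}}

```text
time_s: 11.08
tcp_pos: [0.6471, -0.0524, 0.0431]
ee_rot: [[0.104, -0.995, 0.004], [-0.995, -0.104, -0.003], [0.003, -0.003, -1.0]]
wrist_force: [-2.3, -7.8, 12.1]
gripper_width: 0.007
gripper_force: 6.4
```

Another 6 mm, then back up and look.

{"op": "servo_tool", "data": {"slide": [[0, 0, 0.002], [0, 0, 0.004], [0, 0, 0.006], [0, 0, 0.006], [0, 0, 0.006]], "spin": [0, 0, 0, 0, 0], "grip": [1, 1, 1, 1, 1]}}

```text
time_s: 11.5
tcp_pos: [0.6472, -0.0523, 0.0415]
ee_rot: [[0.105, -0.994, 0.004], [-0.994, -0.106, -0.004], [0.004, -0.004, -1.0]]
wrist_force: [-8.8, -5.4, 30.7]
gripper_width: 0.005
gripper_force: 15.7
```

{"op": "servo_tool", "data": {"slide": [[0, 0, -0.02], [0, 0, -0.05], [0, 0, -0.08], [0, 0, -0.11], [0, 0, -0.12]], "spin": [0, 0, 0, 0, 0], "grip": [1, 1, 0, 0, 0]}}

```text
time_s: 11.92
tcp_pos: [0.6481, -0.0501, 0.1593]
ee_rot: [[0.104, -0.995, 0.01], [-0.995, -0.104, 0.0], [0.001, -0.009, -1.0]]
wrist_force: [0.1, -0.5, 1.3]
gripper_width: 0.157
gripper_force: 0.0
```

```bash
cat > ball.py <<'E'
from plan import *
from scipy.optimize import least_squares
np.set_printoptions(precision=4,suppress=True)
def ball(n,g,zmin):
    c=capture(n);P=cloud(c);im=c["pixels"].astype(int)
    print(n,[(np.round(r["point"],4),round(r["conf"],2)) for r in tip_of("ball_center",n)][:2])
    mb=(im.min(-1)>110)&(im.max(-1)-im.min(-1)<50)&(np.linalg.norm(P-g,axis=-1)<.032)&(P[...,2]>zmin)
    S=P[mb]
    if len(S)<20: print("few");return c
    r=least_squares(lambda p:np.linalg.norm(S-p,axis=1)-.024,g,loss="soft_l1",f_scale=.002);print(n,len(S),r.x,np.abs(r.fun).mean());return c
E
python3 - <<'E'
from ball import *
p,s=pose();p[3]%=360;print(p)
g=np.r_[tw(95,-46),.06];print(g)
for n in("top","scene"): c=ball(n,g,.05)
cv2.imwrite("pics/a4.png",cv2.resize(c["pixels"][180:280,180:300],None,fx=4,fy=4))
E
```

```text
[  0.6481  -0.0501   0.1593 185.953 ]
[0.636 0.037 0.06 ]
top [(array([0.636 , 0.0361, 0.0571]), 0.68)]
top 168 [0.6364 0.0351 0.0603] 0.0017557427780736522
scene [(array([0.6408, 0.0336, 0.0584]), 0.57)]
scene 416 [0.6387 0.0348 0.0617] 0.0010120623270096858
```

View pics/a4.png

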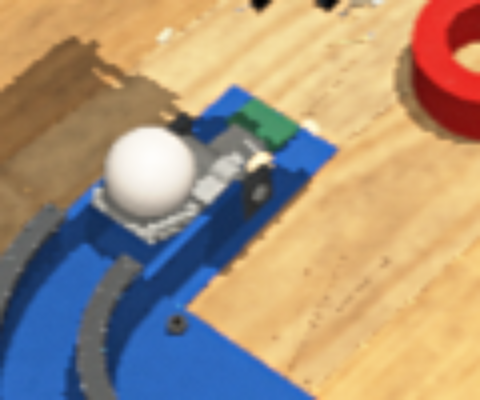

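The rocker is tipped fully up and the ball stands clear in the cup, at (150,170) in the crop. Its measured centre is (0.637, 0.035, 0.061). Next is the grasp.

Run:
```python
from plan import *
p,s=pose();p[3]%=360;b=(.6373,.0352)
calls([(*b,.159,186.2),(*b,.10,186.2),(*b,.068,186.2)],p)
```

```text
[[-0.017, -0.0, -0.001], [-0.034, -0.001, -0.003], [-0.051, -0.001, -0.004], [-0.068, -0.001, -0.005], [-0.085, -0.001, -0.006]] [-0.1, -0.1, -0.2, -0.3, -0.3]
[[0.0, 0.0, 0.012], [0.0, 0.0, 0.024], [0.0, 0.0, 0.035], [0.0, 0.0, 0.047], [0.0, 0.0, 0.059]] [-0.0, -0.0, -0.0, -0.0, -0.0]
[[0.0, 0.0, 0.006], [0.0, 0.0, 0.013], [0.0, 0.0, 0.019], [0.0, 0.0, 0.026], [0.0, 0.0, 0.032]] [-0.0, -0.0, -0.0, -0.0, -0.0]
```

{"op": "servo_tool", "data": {"slide": [[-0.017, 0, 0.001], [-0.034, -0.001, 0.002], [-0.051, -0.001, 0.003], [-0.068, -0.001, 0.004], [-0.085, -0.001, 0.005]], "spin": [0, 0, 0, 0, 0], "grip": [0, 0, 0, 0, 0]}}

```text
time_s: 12.53
tcp_pos: [0.6365, 0.0351, 0.1457]
ee_rot: [[0.102, -0.995, -0.005], [-0.995, -0.102, -0.001], [0.0, 0.005, -1.0]]
wrist_force: [-0.7, -1.2, -0.1]
gripper_width: 0.71
gripper_force: 0.0
```

{"op": "servo_tool", "data": {"slide": [[0, 0, 0], [0, 0, 0], [0, 0, 0], [0, 0, 0], [0, 0, 0]], "spin": [0, 0, 0, 0, 0], "grip": [0, 0, 0, 0, 0]}}

```text
time_s: 12.95
tcp_pos: [0.6377, 0.0337, 0.1481]
ee_rot: [[0.102, -0.995, -0.001], [-0.995, -0.102, -0.0], [0.0, 0.001, -1.0]]
wrist_force: [-0.2, 0.3, -0.4]
gripper_width: 0.985
gripper_force: 0.0
```

Run:
```python
from plan import *
p,s=pose();p[3]%=360;b=(.6373,.0352);print(p,s["gripper_width"])
calls([(*b,.10,186.2),(*b,.068,186.2)],p)
```

```text
[6.37713229e-01 3.37490897e-02 1.48116311e-01 1.85838731e+02] 0.98452630948891
[[-0.0, 0.0, 0.01], [-0.001, 0.0, 0.019], [-0.001, 0.0, 0.029], [-0.001, 0.0, 0.038], [-0.001, 0.0, 0.048]] [-0.1, -0.1, -0.2, -0.3, -0.4]
[[0.0, 0.0, 0.006], [0.0, 0.0, 0.013], [0.0, 0.0, 0.019], [0.0, 0.0, 0.026], [0.0, 0.0, 0.032]] [-0.0, -0.0, -0.0, -0.0, -0.0]
```

{"op": "servo_tool", "data": {"slide": [[0, 0, 0.016], [-0.001, 0, 0.032], [-0.001, 0, 0.048], [-0.001, 0, 0.064], [-0.001, 0, 0.08]], "spin": [0, 0, 0, 0, 0], "grip": [0, 0, 0, 0, 0]}}

```text
time_s: 13.37
tcp_pos: [0.6378, 0.0349, 0.0679]
ee_rot: [[0.102, -0.995, 0.0], [-0.995, -0.102, 0.0], [-0.0, -0.0, -1.0]]
wrist_force: [-0.5, 0.8, 0.5]
gripper_width: 0.999
gripper_force: 0.0
```

{"op": "servo_tool", "data": {"slide": [[0, 0, 0], [0, 0, 0], [0, 0, 0], [0, 0, 0], [0, 0, 0]], "spin": [0, 0, 0, 0, 0], "grip": [0.3, 0.35, 0.4, 0.45, 0.5]}}

```text
time_s: 13.78
tcp_pos: [0.6385, 0.0357, 0.0699]
ee_rot: [[0.103, -0.995, 0.002], [-0.995, -0.103, 0.001], [-0.0, -0.002, -1.0]]
wrist_force: [-0.4, 0.5, 0.2]
gripper_width: 0.707
gripper_force: 0.0
```

{"op": "servo_tool", "data": {"slide": [[0, 0, 0], [0, 0, 0], [0, 0, 0], [0, 0, 0], [0, 0, 0]], "spin": [0, 0, 0, 0, 0], "grip": [1, 1, 1, 1, 1]}}

```text
time_s: 14.2
tcp_pos: [0.638, 0.0357, 0.0691]
ee_rot: [[0.103, -0.995, 0.001], [-0.995, -0.103, 0.0], [0.0, -0.001, -1.0]]
wrist_force: [-1.2, 0.5, 2.9]
gripper_width: 0.54
gripper_force: 30.0
```

{"op": "servo_tool", "data": {"slide": [[0, 0, 0], [0, 0, 0], [0, 0, 0], [0, 0, 0], [0, 0, 0]], "spin": [0, 0, 0, 0, 0], "grip": [1, 1, 1, 1, 1]}}

```text
time_s: 14.62
tcp_pos: [0.638, 0.0357, 0.0688]
ee_rot: [[0.103, -0.995, 0.001], [-0.995, -0.103, 0.0], [-0.0, -0.001, -1.0]]
wrist_force: [-0.7, -0.5, 3.4]
gripper_width: 0.536
gripper_force: 30.0
```

Opening is 47 mm at 30 N, so the ball is held. Lift.

{"op": "servo_tool", "data": {"slide": [[0, 0, -0.004], [0, 0, -0.01], [0, 0, -0.02], [0, 0, -0.035], [0, 0, -0.05]], "spin": [0, 0, 0, 0, 0], "grip": [1, 1, 1, 1, 1]}}

```text
time_s: 15.03
tcp_pos: [0.6371, 0.0355, 0.1187]
ee_rot: [[0.103, -0.995, -0.002], [-0.995, -0.103, -0.0], [0.0, 0.002, -1.0]]
wrist_force: [0.2, -0.1, -1.2]
gripper_width: 0.537
gripper_force: 30.0
```

{"op": "servo_tool", "data": {"slide": [[0, 0, -0.015], [0, 0, -0.03], [0, 0, -0.045], [0, 0, -0.055], [0, 0, -0.06]], "spin": [0, 0, 0, 0, 0], "grip": [1, 1, 1, 1, 1]}}

```text
time_s: 15.45
tcp_pos: [0.6383, 0.0358, 0.1806]
ee_rot: [[0.103, -0.995, 0.003], [-0.995, -0.103, 0.001], [-0.0, -0.003, -1.0]]
wrist_force: [0.7, -0.1, -2.3]
gripper_width: 0.537
gripper_force: 30.0
```

Run:
```python
from ball import *
p,s=pose();p[3]%=360;print(p,s["gripper_width"],s["wrist_force"])
for n in("top","scene"): ball(n,p[:3]-[0,0,.008],.1)
r=(.578,-.337)
calls([(.62,-.14,p[2],p[3]),(*r,p[2],p[3])],p)
```

```text
[  0.6383   0.0358   0.1806 185.9101] 0.53711175404539 [ 0.7462 -0.1126 -2.2526]
top [(array([0.6355, 0.0369, 0.1744]), 0.38)]
few
scene [(array([0.6401, 0.0344, 0.1732]), 0.57)]
scene 163 [0.6383 0.0342 0.1725] 0.0006676895758095413
[[0.035, 0.007, -0.0], [0.069, 0.015, -0.0], [0.104, 0.022, -0.0], [0.138, 0.029, -0.0], [0.173, 0.036, -0.0]] [-0.0, -0.0, -0.0, -0.0, -0.0]
[[0.038, 0.012, -0.0], [0.077, 0.025, -0.0], [0.115, 0.037, -0.0], [0.153, 0.05, -0.0], [0.192, 0.062, -0.0]] [-0.0, -0.0, -0.0, -0.0, -0.0]
```

{"op": "servo_tool", "data": {"slide": [[0.02, 0.004, 0], [0.055, 0.011, 0], [0.09, 0.019, 0], [0.125, 0.026, 0], [0.16, 0.033, 0]], "spin": [0, 0, 0, 0, 0], "grip": [1, 1, 1, 1, 1]}}

```text
time_s: 16.07
tcp_pos: [0.6203, -0.1282, 0.1771]
ee_rot: [[0.103, -0.995, -0.003], [-0.995, -0.103, 0.0], [-0.0, 0.003, -1.0]]
wrist_force: [0.5, -0.9, -2.5]
gripper_width: 0.537
gripper_force: 30.0
```

{"op": "servo_tool", "data": {"slide": [[0.035, 0.011, 0], [0.07, 0.022, 0], [0.105, 0.033, 0], [0.14, 0.044, 0], [0.17, 0.054, 0]], "spin": [0, 0, 0, 0, 0], "grip": [1, 1, 1, 1, 1]}}

```text
time_s: 16.48
tcp_pos: [0.5837, -0.3036, 0.177]
ee_rot: [[0.102, -0.995, -0.003], [-0.995, -0.102, 0.001], [-0.001, 0.003, -1.0]]
wrist_force: [1.4, 0.7, -2.6]
gripper_width: 0.539
gripper_force: 30.0
```

Run:
```python
from ball import *
p,s=pose();p[3]%=360;print(p,s["gripper_width"])
r=(.578,-.337);calls([(*r,.11,p[3]),(*r,.08,p[3])],p)
```

```text
[  0.5837  -0.3036   0.177  185.8494] 0.5385233815617578
[[0.007, 0.002, 0.013], [0.013, 0.004, 0.027], [0.02, 0.005, 0.04], [0.026, 0.007, 0.054], [0.033, 0.009, 0.067]] [-0.0, -0.0, -0.0, -0.0, -0.0]
[[0.0, 0.0, 0.006], [0.0, 0.0, 0.012], [0.0, 0.0, 0.018], [0.0, 0.0, 0.024], [0.0, 0.0, 0.03]] [-0.0, -0.0, -0.0, -0.0, -0.0]
```

{"op": "servo_tool", "data": {"slide": [[0.012, 0.003, 0.02], [0.024, 0.006, 0.04], [0.033, 0.009, 0.06], [0.033, 0.009, 0.075], [0.033, 0.009, 0.085]], "spin": [0, 0, 0, 0, 0], "grip": [1, 1, 1, 1, 1]}}

```text
time_s: 16.9
tcp_pos: [0.5775, -0.3354, 0.0897]
ee_rot: [[0.101, -0.995, -0.006], [-0.995, -0.101, 0.002], [-0.003, 0.005, -1.0]]
wrist_force: [0.3, 0.7, -2.5]
gripper_width: 0.537
gripper_force: 30.0
```

{"op": "servo_tool", "data": {"slide": [[0, 0, 0], [0, 0, 0], [0, 0, 0], [0, 0, 0], [0, 0, 0]], "spin": [0, 0, 0, 0, 0], "grip": [1, 1, 1, 1, 1]}}

```text
time_s: 17.32
tcp_pos: [0.5803, -0.3352, 0.0949]
ee_rot: [[0.103, -0.995, 0.002], [-0.995, -0.103, -0.001], [0.001, -0.002, -1.0]]
wrist_force: [-0.1, 0.3, -2.6]
gripper_width: 0.535
gripper_force: 30.0
```

Run:
```python
from ball import *
p,s=pose();p[3]%=360;print(p,s["wrist_force"])
for n in("top","scene"):
    c=ball(n,p[:3]-[0,0,.008],.055);P=cloud(c);im=c["pixels"]
    m=(im[...,2]>90)&(im[...,1]<60)&(np.hypot(P[...,0]-.578,P[...,1]+.337)<.05)
    S=P[m];t=S[(S[:,2]>.02)&(S[:,2]<.03)][:,:2]
    if len(t)>10: print(" reel",len(t),cv2.minEnclosingCircle(t.astype(np.float32)),t.min(0),t.max(0))
    else: print(len(t))
cv2.imwrite("pics/a5.png",cv2.resize(c["pixels"][90:240,260:420],None,fx=3.5,fy=3.5))
```

```text
[  0.5803  -0.3352   0.0949 185.9386] [-0.0711  0.2603 -2.6058]
top [(array([ 0.5783, -0.3342,  0.0882]), 0.59)]
few
 reel 78 ((0.5789425373077393, -0.3219636082649231), 0.027424518018960953) [ 0.5516 -0.3253] [ 0.6063 -0.3069]
scene [(array([ 0.5811, -0.3362,  0.0862]), 0.78)]
scene 205 [ 0.581  -0.3367  0.0876] 0.0011128408553804034
 reel 299 ((0.5818763971328735, -0.3360857367515564), 0.0357208289206028) [ 0.5466 -0.3711] [ 0.6122 -0.3009]
```

View pics/a5.png

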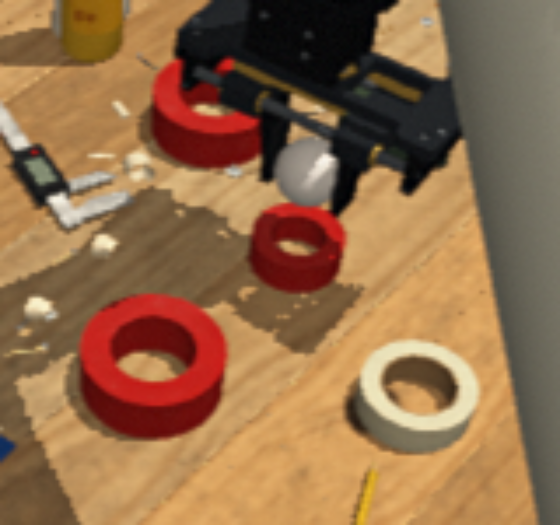

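The ball is held above the small red reel (ball at (305,170), reel at (297,245)) and aligned within about 1.5 mm. The masking tape at (415,395) is untouched. I lower it now.

{"op": "servo_tool", "data": {"slide": [[0.001, 0.001, 0.008], [0.001, 0.001, 0.016], [0.001, 0.001, 0.024], [0.001, 0.001, 0.03], [0.001, 0.001, 0.034]], "spin": [0, 0, 0, 0, 0], "grip": [1, 1, 1, 1, 1]}}

```text
time_s: 17.93
tcp_pos: [0.5779, -0.3362, 0.0577]
ee_rot: [[0.103, -0.995, -0.002], [-0.995, -0.103, 0.001], [-0.001, 0.002, -1.0]]
wrist_force: [-0.5, -0.6, -1.7]
gripper_width: 0.537
gripper_force: 30.0
```

{"op": "servo_tool", "data": {"slide": [[0, 0, 0.002], [0, 0, 0.004], [0, 0, 0.006], [0, 0, 0.008], [0, 0, 0.008]], "spin": [0, 0, 0, 0, 0], "grip": [1, 1, 1, 1, 1]}}

```text
time_s: 18.35
tcp_pos: [0.5786, -0.3364, 0.0513]
ee_rot: [[0.103, -0.995, -0.0], [-0.995, -0.103, 0.0], [-0.0, 0.0, -1.0]]
wrist_force: [-0.3, 0.6, -2.8]
gripper_width: 0.533
gripper_force: 30.0
```

{"op": "servo_tool", "data": {"slide": [[0, 0, 0], [0, 0, 0], [0, 0, 0], [0, 0, 0], [0, 0, 0]], "spin": [0, 0, 0, 0, 0], "grip": [1, 1, 1, 1, 1]}}

```text
time_s: 18.77
tcp_pos: [0.5787, -0.3365, 0.0517]
ee_rot: [[0.103, -0.995, 0.0], [-0.995, -0.103, -0.0], [0.0, -0.0, -1.0]]
wrist_force: [1.1, -0.4, -2.6]
gripper_width: 0.539
gripper_force: 30.0
```

{"op": "servo_tool", "data": {"slide": [[0, 0, 0], [0, 0, 0], [0, 0, 0], [0, 0, 0], [0, 0, 0]], "spin": [0, 0, 0, 0, 0], "grip": [0.4, 0.35, 0.3, 0.2, 0]}}

```text
time_s: 19.18
tcp_pos: [0.5789, -0.3365, 0.0519]
ee_rot: [[0.103, -0.995, 0.001], [-0.995, -0.103, -0.0], [0.0, -0.001, -1.0]]
wrist_force: [-0.3, 0.0, 0.1]
gripper_width: 0.769
gripper_force: 0.0
```

{"op": "servo_tool", "data": {"slide": [[0, 0, 0], [0, 0, 0], [0, 0, 0], [0, 0, 0], [0, 0, 0]], "spin": [0, 0, 0, 0, 0], "grip": [0, 0, 0, 0, 0]}}

```text
time_s: 19.6
tcp_pos: [0.5787, -0.3364, 0.0515]
ee_rot: [[0.103, -0.995, -0.0], [-0.995, -0.103, -0.0], [-0.0, 0.0, -1.0]]
wrist_force: [-0.5, -0.7, -0.4]
gripper_width: 0.992
gripper_force: 0.0
```

{"op": "servo_tool", "data": {"slide": [[0, 0, -0.01], [0, 0, -0.03], [0, 0, -0.06], [0, 0, -0.09], [0, 0, -0.12]], "spin": [0, 0, 0, 0, 0], "grip": [0, 0, 0, 0, 0]}}

```text
time_s: 20.02
tcp_pos: [0.5785, -0.3365, 0.1736]
ee_rot: [[0.103, -0.995, 0.0], [-0.995, -0.103, -0.0], [0.0, -0.0, -1.0]]
wrist_force: [0.5, -0.1, -0.3]
gripper_width: 1.002
gripper_force: 0.0
```

{"op": "servo_tool", "data": {"slide": [[-0.03, 0, -0.01], [-0.06, 0, -0.02], [-0.09, 0, -0.03], [-0.12, 0, -0.03], [-0.12, 0, -0.03]], "spin": [0, 0, 0, 0, 0], "grip": [0, 0, 0, 0, 0]}}

```text
time_s: 20.43
tcp_pos: [0.5662, -0.2132, 0.2038]
ee_rot: [[0.107, -0.994, 0.003], [-0.994, -0.107, 0.001], [-0.0, -0.003, -1.0]]
wrist_force: [-1.1, 0.9, -0.3]
gripper_width: 0.996
gripper_force: 0.0
```

Run:
```python
from ball import *
p,s=pose();print(p,s["wrist_force"])
for n in("top","scene"): 
    c=ball(n,np.array([.579,-.337,.04]),.03)
    if n=="top": a=cv2.resize(c["pixels"][150:280,310:440],(400,400))
    else: b=cv2.resize(c["pixels"][120:220,300:400],(400,400))
    print([(np.round(r["point"],4),round(r["conf"],2)) for r in tip_of("red_reel",n)])
    print([(np.round(r["point"],4),round(r["conf"],2)) for r in tip_of("masking_tape",n)])
cv2.imwrite("pics/a6.png",np.hstack([a,b]))
```

```text
[   0.5662   -0.2132    0.2038 -173.8604] [-1.128   0.9006 -0.3471]
top [(array([ 0.5772, -0.3346,  0.04  ]), 0.58)]
top 138 [ 0.5791 -0.3366  0.0394] 0.001597540662298411
[(array([ 0.5776, -0.3369,  0.0074]), 0.62), (array([ 0.578 , -0.1797,  0.0033]), 0.57)]
[(array([ 0.439 , -0.2805,  0.0003]), 0.74)]
scene [(array([ 0.5802, -0.3364,  0.0393]), 0.73), (array([ 0.4383, -0.2779, -0.0011]), 0.23)]
scene 184 [ 0.5814 -0.3368  0.0412] 0.0011199265862726598
[(array([ 0.7189, -0.4102,  0.0029]), 0.8), (array([ 0.5776, -0.3352, -0.0021]), 0.77), (array([ 0.5784, -0.1771,  0.0003]), 0.63), (array([0.6333, 0.0796, 0.0543]), 0.36)]
[(array([ 0.4368, -0.2783, -0.0015]), 0.95)]
```

View pics/a6.png

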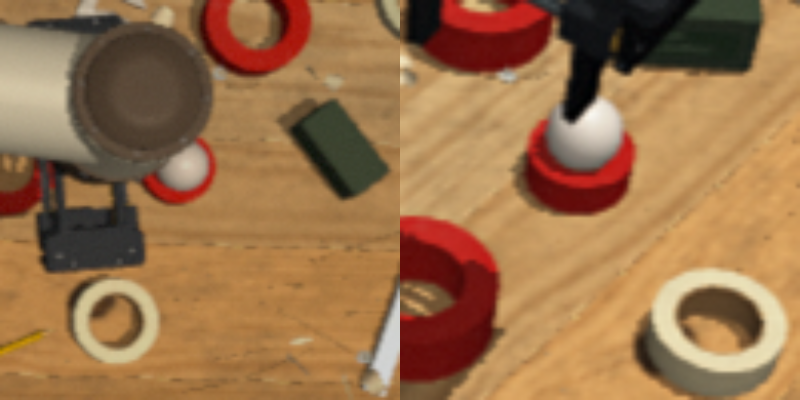

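The ball sits in the small reel's hole, at (185,165) in the left crop and (585,135) in the right. Its centre is at z≈40 mm, and the tape roll has not moved. I hand the job in.

```bash
python3 -c "
from station import *
print(finish_job())"
```

```text
the job is handed in; nothing more can be done
None
```

The ball is parked in the hole of the smallest red reel (centre about 40 mm over the bench), the cup was tipped fully up, the masking tape is undisturbed, and the job was handed in at about 20 s of the 64 s; the hand-in call returned no verdict.

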